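# Load the square die and stroke the bench press

## Task

Take the die with the square steel head out of the wooden rack and slide it head first between the guides of the bench press, fully home against the back stop under the ram, and let go of it. Then press the press's pedal right down to its stop, hold it there for a second and let it come all the way up, leaving the die home in the press. Never work the pedal while the die is not home, and leave the other two dies, the brass block and the can of files where they are.

Things in the scene. Friction and masses are not known exactly. Their poses are not given: they have to be found in the camera images.
- square_die: Die to load: steel head 50 x 50, 24 high, on a wooden handle 100 long, 22 wide, 24 high, a flat paddle 150 mm long, 0.26 kg. Origin: centre of the head's underside; +x to the head's front edge (25 mm ahead), z up; handle from x = -25 to -125. At the start it lies on the bench with its handle in one of the rack's bays, only the head and 10 mm of handle out.
- round_die: Another die, to be left in the rack: same handle, with a round steel head 52 mm across, 24 high. Origin: centre of the head's underside, +x away from the handle.
- narrow_die: Another die, to be left in the rack: same handle, with a narrow steel head 50 long, 30 wide, 24 high. Origin: centre of the head's underside, +x away from the handle.
- rack: Low wooden die rack, fixed: 120 deep (x), 300 wide (y), 46 high, roofed, with no floor (the dies lie on the bench). Three bays side by side at y = -95, 0, 95 mm, each 85 wide and 36 high, open on the -x side at x = -60 mm. Origin: centre of its underside.
- press: Green bench press, fixed; dies go in along its +x. Steel bed x -90 to 130 mm, y -60 to 60, top at z = 30. Guides 16 high, 56 apart, x 0 to 60, flared to 78 apart at x = -22. Its overhanging head: x from 10 back, y -50 to 50, z 105 to 250; the ram below it (x 13 to 53) has its foot at z = 79, at 57 with the pedal down. Origin: on the bench under the guides' centre line. Pedal on the +y side.
- dock (a point): Fixed point on the press's bed (z = 30 mm), 30 mm along the press's +x from its origin: where the square die's origin is when it is fully home, its front edge at the back stop (25 mm ahead, 16 high). Axes as the press; a die that is home points along the same +x.
- pedal_pad (a point): Where to press: on the pedal's top face, mid width, 115 mm from its hinge. The pedal is a steel plate 150 long, 55 wide, 8 thick, pointing to the press's -x and sloping up to its free end. Hinge at x = 60, y = 115, z = 40 of the press. At the stop it lies level and this point is at x = -55, y = 115, z = 44 of the press. 5 N here starts it, 13 N holds it down. Axes as the press when up.
- pedal (a joint): Pedal angle in rad: 0 up (released, the spring brings it back), 0.30 at the stop.
- doming_block: Brass cube, 50 mm. Leave alone. Origin: centre of its underside.
- file_can: Dark steel can, 68 mm across, 100 high, with wooden file handles standing out to 165 high. Leave alone. Origin: centre of its underside.
There are look-alikes about, which are no part of the job. What is shaped like the square_die but green or purple is not meant.

How it is judged:
By the outcome, as a careful person would: the job done as asked, in the order asked, and still so for the second after the job is handed in, with the robot touching nothing.
It also fails if it takes over 64 s, if anything falls off the work surface, if the arm or the gripper's body presses on something with over 40 N, if the wrist force passes 120 N, or if a joint passes its speed limit or range.

## Robot

A 6-joint arm with a two-finger parallel gripper is mounted at the origin on the work surface. World frame = base frame: x ahead of the robot, y to its left, z up, the work surface at z = 0. Lengths are in m, angles in rad, forces in N, time in s.
With the tool pointing down it reaches from about 0.375 to 0.975 m from the base axis. Payload 3.8 kg.
Tool frame: the origin (TCP) lies midway between the tips of the shut fingers; the grasp point (between the pads) lies 19 mm behind it; z points along the fingers, y is the line along which they close (so a half turn about z gives the same grasp; the last joint's range is limited). The gripper opens to 85 mm and grips with 20 to 120 N. Pads are 22 mm wide; open, the fingers measure 114 mm over their backs; the gripper's body (76 mm by 85 mm) begins 54 mm behind the grasp point. The pads swing forward as they close: fully open they stand 13 mm farther back than shut.
Start: joints at [1.085, 0.264, 1.604, -0, 1.274, -0.037], TCP at [0.293, 0.608, 0.231] pointing down, gripper open.
Joint ranges: [-2.63, 2.63], [-0.94, 2.18], [0.31, 2.57], [-1.31, 4.45], [0, 2.66], [-2.55, 2.55]. Speed limits (rad/s): [2.57, 2.57, 3.14, 3.14, 3.14, 3.14].

## Interface

Orientations are given as a rotation vector (axis times angle).
In Python, from workcell import read_state, vision, ticket gives the robot as it stands. The module is installed in compiled form; this text tells all that it offers.
- The arm moves only by the tool jog_arm, never from a script. Its arguments are lists of equal length, an entry for each row: "turn": the turn, a rotation vector about the tool's x, y, z in rad, a list of three; "delta_pos": the shift along the tool's x, y, z in m, a list of three; "gripper": the finger opening in m, from 0 to 0.0854. In form: {"turn": [[rx, ry, rz], ...], "delta_pos": [[dx, dy, dz], ...], "gripper": [gripper, ...]}. A call has 1 to 20 rows; each row shifts and turns the commanded pose from where the row before left it, along the tool's axes as they then stand; what a row does not reach is not made up. A row lasts 1/12 s, in which the tool goes at most 41.7 mm and 7.16 degrees, less where a joint would pass 70% of its speed; a pose out of reach is approached as far as the arm can. A call with a gripper value outside its range is refused whole. The fingers move at their own pace and stop on an object; "grip_force" is the grip in N (left out, the last holds). Time passes only in rows, so rows that do not move let the fingers close. It gives the time, the measured TCP pose, the force, the opening and the grip force at its end, in the units of the state.
- read_state(): the state, without advancing time (a new reading comes with each control period).
- vision.read_camera(name): name is "scene" or "side" or "wrist"; returns the picture (420x560x3 uint8, red, green, blue); there is no depth.
- vision.calibration(name): a dict with "vfov" (degrees; the focal length in pixels is half the picture's height over the tangent of half this angle, whatever the lens; pixels are square), "cx", "cy" (the principal point, pixels), "dist" ([k1, k2, p1, p2, k3] as OpenCV has them; the pictures are not rectified), "R" (3x3) and "t" (3): a world point X has camera coordinates R X + t; the wrist camera has in their place "mount" (4x4, takes a point from camera to tool coordinates, whose origin is the TCP and whose axes are the flange's). Camera axes: x right, y down, z forward; pixel columns grow to the right and rows downward; lengths in m; the calibration is good to about 2 mm. A picture is of the moment at which its call begins: read the wrist's pose just before it. calibration takes no time and is no camera call.
- ticket.finish_job(): hands the job in; it is judged then, once.
The state is a dict: "time": time; "q": joint angles; "joint_vel": joint speeds; "joint_torque": joint torques, N m; "tool_pos": TCP position; "tcp_rot": TCP orientation; "wrist_force": force on the tool from outside, world axes, zero at the start; "torque": the same for the moment, N m; "width": opening from 0.0 (shut) to 1.0 (fully open); "grip_force": force on a finger pad.
Only numpy, scipy, OpenCV 4.12 (cv2) and the standard library are available. Lean on these libraries where they do the work, as an engineer would, in place of code of your own. Each camera call takes 0.05 s, during which the arm holds its last target. There are 200 camera calls.

## Working session

There is one attempt and no reset: what is moved stays moved. The work goes in short steps, Python scripts to look and compute and a tool call to move; the robot and the scene stay as the last step left them, time stands still between calls to the robot, and variables do not carry over. Pictures are saved under pics/ and viewed, at most 10 in all, crops included, and the job is handed in when it is done.

Besides the shell and the picture viewer there is one more tool, called after "Request:" by a JSON object that holds its "op" and its "data", one argument or row to a line. jog_arm: Moves the arm, as the interface text tells. Its arguments: {"type":"object","properties":{"turn":{"type":"array","items":{"type":"array","items":{"type":"number"}}},"delta_pos":{"type":"array","items":{"type":"array","items":{"type":"number"}}},"gripper":{"type":"array","items":{"type":"number"}},"grip_force":{"type":"number"}},"required":["turn","delta_pos","gripper"]}

```bash
mkdir -p pics; ls; python3 - <<'E'
from workcell import read_state, vision
import cv2,numpy as np,json
s=read_state();print(s)
ims=[]
for n in ("scene","side"):
    im=vision.read_camera(n);cv2.imwrite(f"pics/{n}0.png",im[:,:,::-1]);c=vision.calibration(n);print(n,c)
im=vision.read_camera("wrist");cv2.imwrite("pics/wrist0.png",im[:,:,::-1]);print(vision.calibration("wrist"))
E
```

```text
pics
{'time': 0.0, 'q': array([ 1.08512066e+00,  2.64750997e-01,  1.60537194e+00, -1.66827794e-05,
        1.27369008e+00, -3.69139005e-02]), 'joint_vel': array([-0.00179901, -0.0009002 , -0.00078928, -0.00019818,  0.00109632,
       -0.0011316 ]), 'joint_torque': array([ 6.31260937e-04, -5.15125179e+01, -3.67307711e+01, -3.67366674e-04,
        1.28690896e-02, -1.67668298e-05]), 'tool_pos': array([0.29252464, 0.60751462, 0.22996459]), 'tcp_rot': array([-0.69888109, -3.06229511,  0.00337522]), 'wrist_force': array([-0.53606753, -0.14370848, -0.10599438]), 'torque': array([-0.01496749, -0.02802613,  0.041749  ]), 'grip_force': 0.0, 'width': 1.0012019268211483}
scene {'vfov': 54.635822360314116, 'cx': 278.71013303186515, 'cy': 209.6955675990527, 'dist': array([-0.04797089,  0.        ,  0.        ,  0.        ,  0.        ]), 'R': array([[ 0.84671276,  0.53202746, -0.00492766],
       [ 0.46619409, -0.74633968, -0.47501594],
       [-0.25639924,  0.39990481, -0.87996339]]), 't': array([-0.45313632, -0.08898808,  1.16774447])}
side {'vfov': 46.171306047827585, 'cx': 289.9735991270748, 'cy': 206.40345418536583, 'dist': array([-0.14315401,  0.        ,  0.        ,  0.        ,  0.        ]), 'R': array([[-0.91039777, -0.41359097,  0.01088153],
       [-0.25015794,  0.52931891, -0.81070494],
       [ 0.32954044, -0.74078607, -0.58535382]]), 't': array([0.45267634, 0.0912176 , 1.47415815])}
{'vfov': 71.77073642786691, 'cx': 276.337545268952, 'cy': 211.6016573666497, 'dist': array([0.0175983, 0.       , 0.       , 0.       , 0.       ]), 'mount': array([[-4.30485576e-04, -9.60808422e-01, -2.77212897e-01,
         7.01635601e-02],
       [ 9.99999888e-01, -4.68783091e-04,  7.18769395e-05,
        -1.84503481e-04],
       [-1.99012687e-04, -2.77212834e-01,  9.60808516e-01,
        -1.41978007e-01],
       [ 0.00000000e+00,  0.00000000e+00,  0.00000000e+00,
         1.00000000e+00]])}
```

View pics/scene0.png

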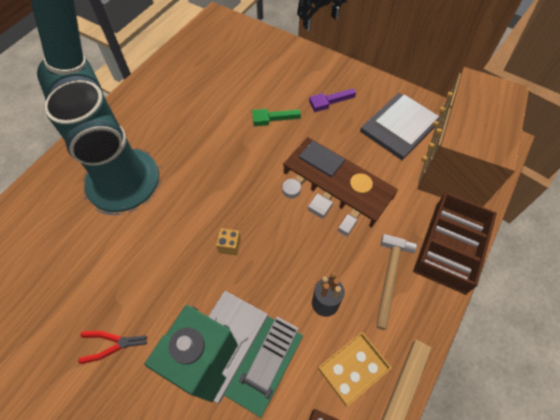

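View pics/side0.png

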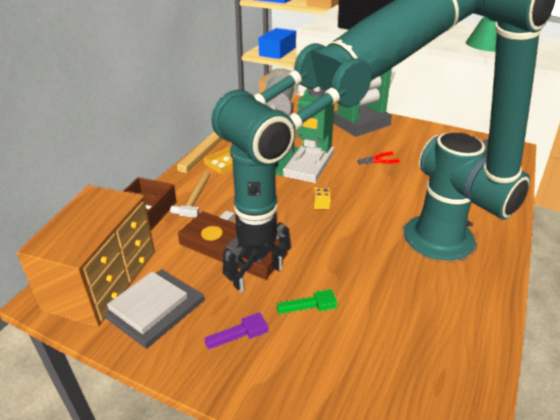

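The scene view shows three dies in the rack: round (291,187), square (320,205) and narrow (348,225). The green one at (275,116) and the purple one at (332,99) are look-alikes. The middle steel die at (320,205) looks like the square one. The press is at (200,350), with its bed at (240,315) and its pedal at about (268,355). Next I'll make an enlarged crop and rough positions.

```bash
cat > h.py <<'E'
import numpy as np,cv2
from workcell import read_state, vision
from scipy.spatial.transform import Rotation as Ro
def cam(n,s=None):
    c=vision.calibration(n);f=210/np.tan(np.radians(c["vfov"]/2))
    K=np.array([[f,0,c["cx"]],[0,f,c["cy"]],[0,0,1]])
    if n=="wrist":
        s=s or read_state();T=np.eye(4);T[:3,:3]=Ro.from_rotvec(s["tcp_rot"]).as_matrix();T[:3,3]=s["tool_pos"]
        W=np.linalg.inv(T@c["mount"]);return K,c["dist"],W[:3,:3],W[:3,3]
    return K,c["dist"],c["R"],c["t"]
def plane(C,uv,z):
    K,d,R,t=C
    p=cv2.undistortPoints(np.array(uv,float).reshape(-1,1,2),K,d)[:,0]
    D=np.c_[p,np.ones(len(p))]@R;o=-R.T@t
    return o+D*((z-o[2])/D[:,2])[:,None]
def proj(C,X):
    K,d,R,t=C
    return cv2.projectPoints(np.array(X,float).reshape(-1,1,3),cv2.Rodrigues(R)[0],t,K,d)[0][:,0]
E
python3 - <<'E'
from h import *
np.set_printoptions(precision=3,suppress=True)
C=cam("scene")
print(plane(C,[(291,187),(320,205),(348,225),(228,240),(328,300)],.024))
print("bed",plane(C,[(238,294),(267,309)],.03),"pedal",plane(C,[(277,320),(300,340),(268,405)],.05))
im=cv2.imread("pics/scene0.png")
a=cv2.resize(im[130:270,260:420],None,fx=2.5,fy=4.2857/1.7142,interpolation=cv2.INTER_CUBIC)
b=cv2.resize(im[280:420,140:310],None,fx=2.35,fy=2.5,interpolation=cv2.INTER_CUBIC)
b=cv2.resize(im[280:420,140:300],None,fx=2.5,fy=2.5,interpolation=cv2.INTER_CUBIC)
print(a.shape,b.shape)
cv2.imwrite("pics/crop.png",np.hstack([a,b]))
E
```

```text
[[ 0.436  0.222  0.024]
 [ 0.532  0.215  0.024]
 [ 0.624  0.201  0.024]
 [ 0.381 -0.001  0.024]
 [ 0.676 -0.002  0.024]]
bed [[ 0.486 -0.106  0.03 ]
 [ 0.565 -0.099  0.03 ]] pedal [[ 0.602 -0.113  0.05 ]
 [ 0.669 -0.123  0.05 ]
 [ 0.681 -0.273  0.05 ]]
(350, 400, 3) (350, 400, 3)
```

View pics/crop.png

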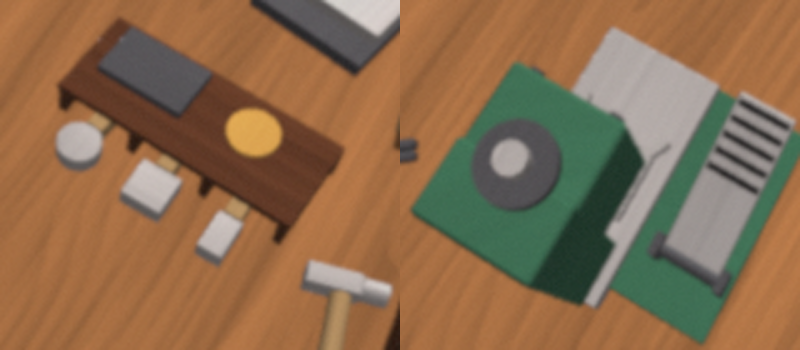

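The enlarged crop confirms it: the middle die, scene (320,205), has a square steel head on a wooden handle, and its neighbours are a round and a narrow one. The rack mouth faces world -y and so does the press's +x, so one tool yaw serves both. I'll turn the tool and move over the die.

Request:
{"op": "jog_arm", "data": {
  "turn": [
    [0,0,0.12],
    [0,0,0.12],
    [0,0,0.12],
    [0,0,0.12],
    [0,0,0.12],
    [0,0,0.12],
    [0,0,0.12],
    [0,0,0.12],
    [0,0,0.12],
    [0,0,0],
    [0,0,0],
    [0,0,0],
    [0,0,0],
    [0,0,0],
    [0,0,0],
    [0,0,0],
    [0,0,0],
    [0,0,0],
    [0,0,0],
    [0,0,0]
  ],
  "delta_pos": [
    [0,0,0],
    [0,0,0],
    [0,0,0],
    [0,0,0],
    [0,0,0],
    [0,0,0],
    [0,0,0],
    [0,0,0],
    [0,0,0],
    [-0.035,0.024,0],
    [-0.035,0.024,0],
    [-0.035,0.024,0],
    [-0.035,0.024,0],
    [-0.035,0.024,0],
    [-0.035,0.024,0],
    [-0.035,0.024,0],
    [-0.035,0.024,0],
    [-0.035,0.024,0],
    [-0.035,0.024,0],
    [0,0,0]
  ],
  "gripper": [0.085,0.085,0.085,0.085,0.085,0.085,0.085,0.085,0.085,0.085,0.085,0.085,0.085,0.085,0.085,0.085,0.085,0.085,0.085,0.085]
}}

```text
time: 1.82
tool_pos: [0.5466, 0.2685, 0.231]
tcp_rot: [2.178, 2.259, -0.001]
wrist_force: [0.7, 1.2, 0.0]
width: 0.997
grip_force: 0.0
```

```bash
python3 - <<'E'
from h import *
np.set_printoptions(precision=3,suppress=True)
s=read_state();im=vision.read_camera("wrist")[:,:,::-1];cv2.imwrite("pics/w1.png",im)
import pickle;pickle.dump(s,open("s1.pkl","wb"))
print(s["time"],s["tool_pos"],Ro.from_rotvec(s["tcp_rot"]).as_matrix())
E
```

```text
1.8167 [0.547 0.269 0.231] [[-0.036  0.999  0.002]
 [ 0.999  0.036 -0.003]
 [-0.003  0.002 -1.   ]]
```

View pics/w1.png

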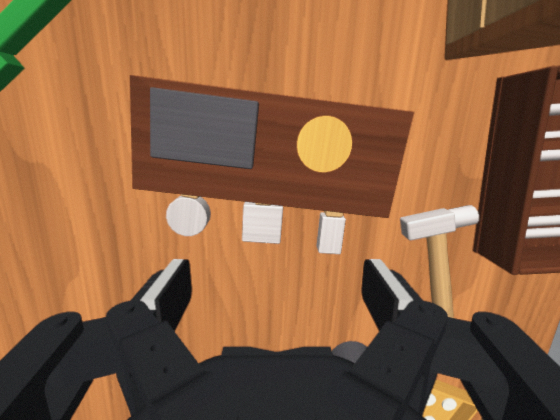

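The wrist view shows the square head's top at about (262,223), the round at (187,216) and the narrow at (331,232). The roof's front edge runs from (132,188) to (388,216).

```bash
python3 - <<'E'
from h import *
import pickle
np.set_printoptions(precision=4,suppress=True)
s=pickle.load(open("s1.pkl","rb"));C=cam("wrist",s)
im=cv2.imread("pics/w1.png");hsv=cv2.cvtColor(im,cv2.COLOR_BGR2HSV)
m=((hsv[...,1]<35)&(hsv[...,2]>195)).astype(np.uint8)
n,l,st,c=cv2.connectedComponentsWithStats(m)
for i in range(1,n):
    if st[i,4]>300: print(st[i],c[i])
i=l[223,262];ct=max(cv2.findContours((l==i).astype(np.uint8),0,2)[0],key=cv2.contourArea)
P=plane(C,ct[:,0,:],.024)
r=cv2.minAreaRect((P[:,:2]*1000).astype(np.float32));print(r);print(cv2.boxPoints(r))
e=plane(C,[(132,188),(388,216),(132,76),(413,112)],.046);print("roof",e)
print(np.degrees(np.arctan2(*(e[1]-e[0])[[1,0]])))
sc=cam("scene");print(proj(sc,[[r[0][0]/1000,r[0][1]/1000,.024]]))
E
```

```text
[ 167  196   39   40 1179] [186.0008 215.9975]
[ 243  202   40   41 1404] [261.5114 222.8412]
[ 403  206   75   33 1437] [438.9165 220.5915]
[319 213  26  41 802] [331.2481 234.3716]
[143 259  38  50 327] [159.5627 284.1957]
[371 259  40  50 317] [392.4511 283.2082]
((530.10400390625, 221.87234497070312), (51.37207794189453, 47.973812103271484), 87.63280487060547)
[[505.0767 197.199 ]
 [553.0095 195.2175]
 [555.1313 246.5457]
 [507.1985 248.5272]]
roof [[0.3825 0.2659 0.046 ]
 [0.6793 0.2429 0.046 ]
 [0.395  0.383  0.046 ]
 [0.6889 0.3588 0.046 ]]
-4.419619662116471
[[320.7081 202.7291]]
```

Request:
{"op": "jog_arm", "data": {
  "turn": [
    [0,0,0.079],
    [0,0,0],
    [0,0,0],
    [0,0,0],
    [0,0,0],
    [0,0,0],
    [0,0,0],
    [0,0,0],
    [0,0,0],
    [0,0,0],
    [0,0,0],
    [0,0,0]
  ],
  "delta_pos": [
    [0,0,0],
    [-0.026,-0.007,0],
    [-0.026,-0.007,0],
    [0,0,0.03],
    [0,0,0.03],
    [0,0,0.03],
    [0,0,0.03],
    [0,0,0.03],
    [0,0,0.02],
    [0,0,0],
    [0,0,0],
    [0,0,0]
  ],
  "gripper": [0.07,0.07,0.07,0.07,0.07,0.07,0.07,0.07,0.07,0.07,0.07,0.07],
  "grip_force": 60
}}

```text
time: 2.87
tool_pos: [0.5275, 0.2242, 0.0625]
tcp_rot: [2.261, 2.18, 0.002]
wrist_force: [0.5, 1.3, 1.0]
width: 0.82
grip_force: 0.0
```

```bash
python3 - <<'E'
from h import *
np.set_printoptions(precision=4,suppress=True)
s=read_state();im=vision.read_camera("wrist")[:,:,::-1];cv2.imwrite("pics/w2.png",im)
R=Ro.from_rotvec(s["tcp_rot"]).as_matrix()
print(s["time"],s["tool_pos"],s["wrist_force"],R)
print("die off in tool",R.T@(np.array([.5301,.218,.004])-s["tool_pos"]))
C=cam("wrist",s);hsv=cv2.cvtColor(im,cv2.COLOR_BGR2HSV)
m=((hsv[...,1]<35)&(hsv[...,2]>185)).astype(np.uint8)
u=proj(C,[[.5301,.222,.024]])[0];print(u)
i=cv2.connectedComponents(m)[1];k=i[int(u[1]),int(u[0])];print(k)
ct=max(cv2.findContours((i==k).astype(np.uint8),0,2)[0],key=cv2.contourArea)
r=cv2.minAreaRect((plane(C,ct[:,0,:],.024)[:,:2]*1000).astype(np.float32));print(r,cv2.boxPoints(r))
E
```

```text
2.8667 [0.5275 0.2242 0.0625] [0.5227 1.3127 1.0063] [[ 0.0363  0.9993  0.0015]
 [ 0.9993 -0.0363  0.0007]
 [ 0.0008  0.0015 -1.    ]]
die off in tool [-0.0062  0.0028  0.0585]
[280.0743 240.801 ]
3
((530.2593383789062, 221.9713134765625), (52.03879928588867, 48.614776611328125), 87.87189483642578) [[505.0025 196.8725]
 [553.5838 195.0672]
 [555.5162 247.0701]
 [506.9349 248.8754]]
```

View pics/w2.png

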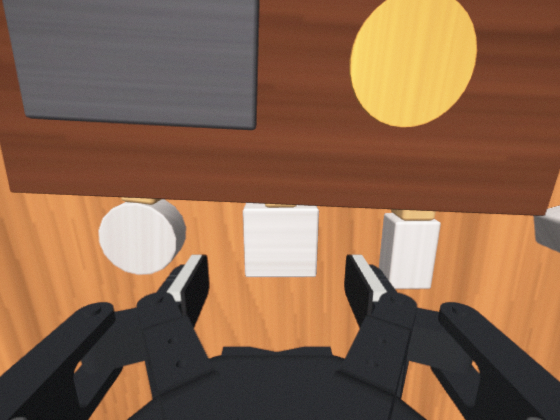

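The wrist view shows the square head at (280,240), centred between the fingers, with room beside the round (145,236) and the narrow (410,250). The pose agrees with the first measurement, so I'll go down and grip.

Request:
{"op": "jog_arm", "data": {
  "turn": [
    [0,0,0],
    [0,0,0],
    [0,0,0],
    [0,0,0],
    [0,0,0],
    [0,0,0],
    [0,0,0],
    [0,0,0],
    [0,0,0],
    [0,0,0],
    [0,0,0]
  ],
  "delta_pos": [
    [-0.006,0.003,0.01],
    [0,0,0.02],
    [0,0,0.018],
    [0,0,0.01],
    [0,0,0],
    [0,0,0],
    [0,0,0],
    [0,0,0],
    [0,0,0],
    [0,0,0],
    [0,0,0]
  ],
  "gripper": [0.07,0.07,0.07,0.07,0.07,0.045,0.045,0.045,0.045,0.045,0.045],
  "grip_force": 60
}}

```text
time: 3.83
tool_pos: [0.5308, 0.2175, 0.0046]
tcp_rot: [2.261, 2.179, 0.003]
wrist_force: [-0.2, -0.2, 5.0]
width: 0.573
grip_force: 65.3
```

Request:
{"op": "jog_arm", "data": {
  "turn": [
    [0,0,0],
    [0,0,0],
    [0,0,0],
    [0,0,0],
    [0,0,0],
    [0,0,0],
    [0,0,0],
    [0,0,0],
    [0,0,0],
    [0,0,0],
    [0,0,0]
  ],
  "delta_pos": [
    [0,0,-0.002],
    [-0.01,0,0],
    [-0.025,0,0],
    [-0.025,0,0],
    [-0.025,0,0],
    [-0.025,0,0],
    [-0.025,0,0],
    [-0.025,0,0],
    [-0.02,0,0],
    [0,0,0.002],
    [0,0,0]
  ],
  "gripper": [0.045,0.045,0.045,0.045,0.045,0.045,0.045,0.045,0.045,0.045,0.045]
}}

```text
time: 4.75
tool_pos: [0.5225, 0.0338, 0.0046]
tcp_rot: [2.262, 2.178, -0.004]
wrist_force: [-3.5, -7.3, 9.3]
width: 0.568
grip_force: 65.8
```

Request:
{"op": "jog_arm", "data": {
  "turn": [
    [0,0,0],
    [0,0,0],
    [0,0,0],
    [0,0,0],
    [0,0,0],
    [0,0,0],
    [0,0,0],
    [0,0,0],
    [0,0,0],
    [0,0,0]
  ],
  "delta_pos": [
    [0,0,0],
    [0,0,0],
    [0,0,0],
    [0,0,-0.03],
    [0,0,-0.03],
    [0,0,-0.03],
    [0.025,0,0],
    [0.025,0,0],
    [0,0,0],
    [0,0,0]
  ],
  "gripper": [0.07,0.07,0.07,0.07,0.07,0.07,0.07,0.07,0.07,0.07]
}}

```text
time: 5.58
tool_pos: [0.5244, 0.0884, 0.0931]
tcp_rot: [-2.259, -2.183, 0.001]
wrist_force: [-0.1, 0.0, 0.2]
width: 0.82
grip_force: 0.0
```

```bash
python3 - <<'E'
from h import *
np.set_printoptions(precision=4,suppress=True)
s=read_state();im=vision.read_camera("wrist")[:,:,::-1];cv2.imwrite("pics/w3.png",im)
sc=vision.read_camera("scene")[:,:,::-1];cv2.imwrite("pics/scene3.png",sc)
import pickle;pickle.dump(s,open("s3.pkl","wb"))
print(s["time"],s["tool_pos"])
E
```

```text
5.5833 [0.5244 0.0884 0.0931]
```

View pics/w3.png

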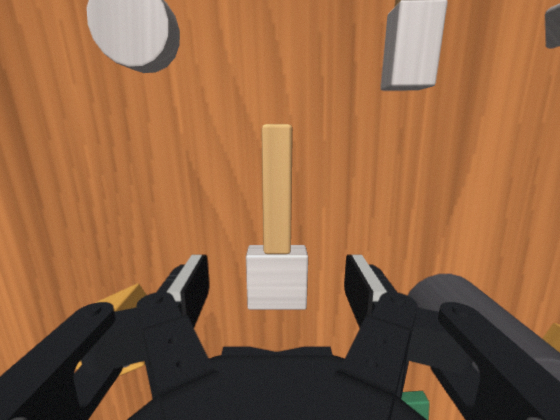

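The die is fully out and lies straight. Its head is at (277,278) and its handle runs from (278,250) up to (277,125). The block at the lower left and the can at the lower right are clear. I'll measure the handle.

```bash
python3 - <<'E'
from h import *
import pickle
np.set_printoptions(precision=4,suppress=True)
s=pickle.load(open("s3.pkl","rb"));C=cam("wrist",s)
im=cv2.imread("pics/w3.png");hsv=cv2.cvtColor(im,cv2.COLOR_BGR2HSV)
m=((hsv[...,1]<35)&(hsv[...,2]>185)).astype(np.uint8)
l=cv2.connectedComponents(m)[1]
ct=max(cv2.findContours((l==l[278,277]).astype(np.uint8),0,2)[0],key=cv2.contourArea)
r=cv2.minAreaRect((plane(C,ct[:,0,:],.024)[:,:2]*1000).astype(np.float32));print(r,cv2.boxPoints(r))
h=plane(C,[(264.5,130),(291,130),(264.5,245),(291,245),(278,125)],.024);print(h)
a=(h[0]+h[1])/2;b=(h[2]+h[3])/2;print(a,b,"yaw off y deg",np.degrees(np.arctan2((a-b)[0],(a-b)[1])))
R=Ro.from_rotvec(s["tcp_rot"]).as_matrix();print(R)
E
```

```text
((523.0463256835938, 42.17903518676758), (56.61957550048828, 48.295108795166016), 88.04796600341797) [[497.9485  14.7082]
 [546.2156  13.0631]
 [548.1442  69.6499]
 [499.8771  71.2949]]
[[0.5186 0.1573 0.024 ]
 [0.5371 0.1567 0.024 ]
 [0.5146 0.0708 0.024 ]
 [0.5354 0.0701 0.024 ]
 [0.5282 0.1603 0.024 ]]
[0.5279 0.157  0.024 ] [0.525  0.0704 0.024 ] yaw off y deg 1.900244635842436
[[ 0.0341  0.9994 -0.0004]
 [ 0.9994 -0.0341 -0.0001]
 [-0.0001 -0.0004 -1.    ]]
```

Request:
{"op": "jog_arm", "data": {
  "turn": [
    [0,0,0],
    [0,0,0],
    [0,0,0],
    [0,0,0],
    [0,0,0],
    [0,0,0],
    [0,0,0],
    [0,0,0]
  ],
  "delta_pos": [
    [0,0,-0.035],
    [0,0,-0.035],
    [-0.02,0,-0.035],
    [-0.033,0,-0.03],
    [-0.033,0,0],
    [-0.033,0,0],
    [0,0,0],
    [0,0,0]
  ],
  "gripper": [0.085,0.085,0.085,0.085,0.085,0.085,0.085,0.085]
}}

```text
time: 6.35
tool_pos: [0.5199, -0.0316, 0.2258]
tcp_rot: [-2.266, -2.175, 0.001]
wrist_force: [0.9, -0.1, -1.1]
width: 0.997
grip_force: 0.0
```

```bash
python3 - <<'E'
from h import *
np.set_printoptions(precision=4,suppress=True)
s=read_state();im=vision.read_camera("wrist")[:,:,::-1];cv2.imwrite("pics/w4.png",im)
import pickle;pickle.dump(s,open("s4.pkl","wb"))
print(s["time"],s["tool_pos"])
C=cam("scene");print(plane(C,[(224.8,291.2),(267.2,314.8)],.03))
E
```

```text
6.35 [ 0.5199 -0.0316  0.2258]
[[ 0.4554 -0.1172  0.03  ]
 [ 0.573  -0.1106  0.03  ]]
```

View pics/w4.png

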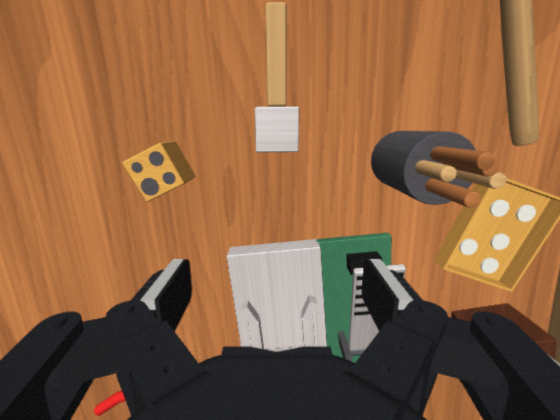

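The wrist view shows the bed's front edge from (229,249) to (318,241), the guide flares at (254,312) and (309,310), the green base with the pedal at (375,300), and the die at (277,129). I'll fit the bed's edges.

```bash
python3 - <<'E'
from h import *
import pickle
np.set_printoptions(precision=4,suppress=True)
s=pickle.load(open("s4.pkl","rb"));C=cam("wrist",s)
im=cv2.imread("pics/w4.png");hsv=cv2.cvtColor(im,cv2.COLOR_BGR2HSV)
m=((hsv[...,1]<60)&(hsv[...,2]>120)).astype(np.uint8)
L=[];Rr=[]
for v in range(256,338,4):
    row=m[v,215:340];x=np.where(row)[0]+215
    L.append((x.min()-.5,v));
    r=x.max()
    xs=x[x<335]; Rr.append((xs.max()+.5,v))
F=[]
for u in range(236,314,4):
    y=np.where(m[225:280,u])[0]+225;F.append((u,y.min()-.5))
def fit(uv,ax):
    P=plane(C,uv,.03)[:,:2]
    for _ in range(3):
        c=np.polyfit(P[:,ax],P[:,1-ax],1);e=np.polyval(c,P[:,ax])-P[:,1-ax];P=P[abs(e)<=max(2*np.median(abs(e)),4e-4)]
    return c,len(P),np.std(e)
l,r,f=fit(L,1),fit(Rr,1),fit(F,0);print(l,r,f)
for v in (316,322,328,334,340):
    print(v,''.join(str(min(9,int(g)//26)) for g in cv2.cvtColor(im,6)[v,225:345]))
z=np.polyfit
# front corners, centre
cl=l[0];cr=r[0]
def inter(c):
    y=-.11
    for _ in range(5): x=np.polyval(c,y);y=np.polyval(f[0],x)
    return np.array([x,y])
A,B=inter(cl),inter(cr);print(A,B,np.linalg.norm(B-A))
yaw=(cl[0]+cr[0])/2;print("dx/dy",cl[0],cr[0],"front slope",f[0][0])
E
python3 -c "
import cv2
im=cv2.imread('pics/w4.png');cv2.imwrite('pics/c4.png',cv2.resize(im[235:355,215:415],None,fx=4,fy=4,interpolation=2))"
```

```text
(array([-0.0591,  0.4464]), 20, np.float64(0.0003422661913962364)) (array([-0.0593,  0.565 ]), 19, np.float64(0.0003402222073320974)) (array([ 0.0571, -0.1285]), 20, np.float64(0.0003861189273403061))
316 444444445545777777777777777765444457777777777777777777777777777777777777777755677777777677777777777643333333333333333333
322 544444445454577777777766777777777635777777777777777777777777777777777777777776777777777777777777777633333333333333333333
328 554444444444557777777777777777777654577777777777777777777777777777777777777775677777777767777777777753333333333333333333
334 554544444444456777777777777777777764467777777777777777777777777777777777777777677777777777777777777763333333333332223223
340 455455444444455677777777777777777776346777777777777777777777777777777777777777577777777776777777777774333333333332112222
[ 0.4525 -0.1027] [ 0.5707 -0.096 ] 0.11842851990594193
dx/dy -0.059146181317747515 -0.05927710439622888 front slope 0.05706977070323584
```

View pics/c4.png

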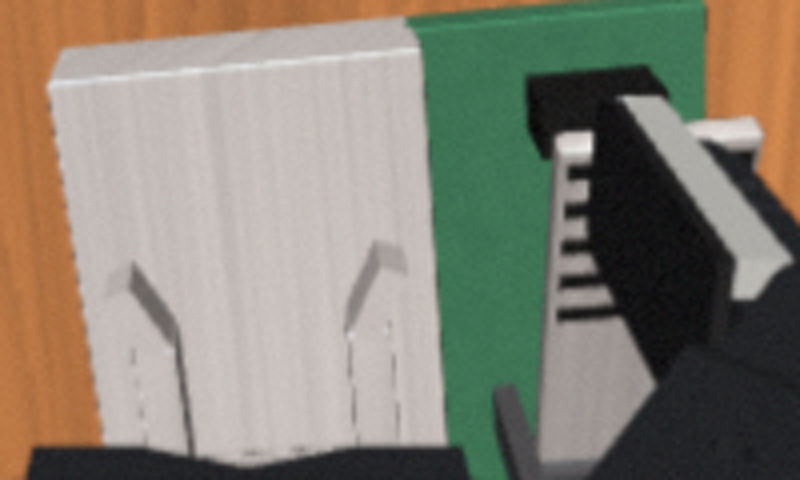

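```bash
python3 - <<'E'
from h import *
import pickle
np.set_printoptions(precision=4,suppress=True)
s=pickle.load(open("s4.pkl","rb"));C=cam("wrist",s)
th=np.arctan2(-1,.059);ex=np.array([np.cos(th),np.sin(th)]);ey=np.array([-ex[1],ex[0]])
f=plane(C,[(228,256.2),(318.5,247.7)],.03)[:,:2];print("front",f, np.linalg.norm(f[1]-f[0]))
mid=f.mean(0);O=mid+.09*ex;print("mid",mid,"origin",O,"ex",ex,np.degrees(th))
tips=plane(C,[(247.5,300.7),(309.5,295.7),(259.5,317.5),(301.5,316)],.046)[:,:2]
print("guide tips in press frame",np.c_[(tips-O)@ex,(tips-O)@ey])
print("dock",O+.03*ex,"pedal pad",O-.055*ex+.115*ey)
ped=plane(C,[(354,269),(349,343),(349,352)],.07)[:,:2];print("pedal edge",np.c_[(ped-O)@ex,(ped-O)@ey])
# cross-check with scene
S=cam("scene")
print(proj(S,[np.r_[O-.09*ex+k*.06*ey,.03] for k in(-1,1)]))
up=lambda r:[60-r*np.cos(.3)-4*np.sin(.3)*0,115,40+r*np.sin(.3)+4]
print(up(115))
E
```

```text
front [[ 0.455  -0.1151]
 [ 0.5695 -0.1082]] 0.11475896118156007
mid [ 0.5122 -0.1117] origin [ 0.5175 -0.2015] ex [ 0.0589 -0.9983] -86.62346328658091
guide tips in press frame [[-0.0339 -0.0381]
 [-0.0333  0.0404]
 [-0.008  -0.0259]
 [-0.0048  0.0281]]
dock [ 0.5193 -0.2315] pedal pad [ 0.6291 -0.1399]
pedal edge [[-0.0779  0.0912]
 [ 0.0213  0.0822]
 [ 0.0345  0.0817]]
[[224.2347 289.863 ]
 [267.4697 313.7164]]
[np.float64(-49.863696249444686), 115, np.float64(77.98482376605405)]
```

Request:
{"op": "jog_arm", "data": {
  "turn": [
    [0,0,0],
    [0,0,0],
    [0,0,0],
    [0,0,0],
    [0,0,0],
    [0,0,0],
    [0,0,0],
    [0,0,0],
    [0,0,0],
    [0,0,0],
    [0,0,0],
    [0,0,0],
    [0,0,0]
  ],
  "delta_pos": [
    [0.03,0,0],
    [0.035,0,0],
    [0.035,0,0],
    [0.035,0,0],
    [0.0235,0,0],
    [0,0,0.03],
    [0,0,0.03],
    [0,0,0.03],
    [0,0,0.03],
    [0,0,0.03],
    [0,0,0.02],
    [0,0,0],
    [0,0,0]
  ],
  "gripper": [0.05,0.05,0.05,0.05,0.05,0.05,0.05,0.05,0.05,0.05,0.05,0.05,0.05],
  "grip_force": 90
}}

```text
time: 7.48
tool_pos: [0.5243, 0.1295, 0.0545]
tcp_rot: [-2.259, -2.179, 0.006]
wrist_force: [0.4, 0.4, 1.5]
width: 0.586
grip_force: 0.0
```

Request:
{"op": "jog_arm", "data": {
  "turn": [
    [0,0,0],
    [0,0,0],
    [0,0,0],
    [0,0,0],
    [0,0,0],
    [0,0,0],
    [0,0,0],
    [0,0,0],
    [0,0,0],
    [0,0,0],
    [0,0,0]
  ],
  "delta_pos": [
    [-0.002,0.002,0.02],
    [0,0,0.02],
    [0,0,0.01],
    [0,0,0],
    [0,0,0],
    [0,0,0],
    [0,0,0],
    [0,0,0],
    [0,0,0],
    [0,0,0],
    [0,0,0]
  ],
  "gripper": [0.05,0.05,0.05,0.05,0.015,0.015,0.015,0.015,0.015,0.015,0.015],
  "grip_force": 90
}}

```text
time: 8.4
tool_pos: [0.5298, 0.1273, 0.0083]
tcp_rot: [2.262, 2.179, 0.004]
wrist_force: [-1.5, 0.5, 6.1]
width: 0.232
grip_force: 89.8
```

Request:
{"op": "jog_arm", "data": {
  "turn": [
    [0,0,0],
    [0,0,0],
    [0,0,0],
    [0,0,-0.048],
    [0,0,-0.048],
    [0,0,0],
    [0,0,0],
    [0,0,0],
    [0,0,0],
    [0,0,0],
    [0,0,0],
    [0,0,0],
    [0,0,0],
    [0,0,0]
  ],
  "delta_pos": [
    [0,0,-0.02],
    [0,0,-0.02],
    [0,0,-0.02],
    [0,0,0],
    [0,0,0],
    [-0.029,-0.006,0],
    [-0.03,-0.006,0],
    [-0.03,-0.006,0],
    [-0.03,-0.006,0],
    [-0.03,-0.006,0],
    [-0.024,-0.001,0],
    [0,0,0],
    [0,0,0],
    [0,0,0]
  ],
  "gripper": [0.015,0.015,0.015,0.015,0.015,0.015,0.015,0.015,0.015,0.015,0.015,0.015,0.015,0.015]
}}

```text
time: 9.57
tool_pos: [0.5074, -0.0475, 0.0664]
tcp_rot: [-2.156, -2.285, -0.001]
wrist_force: [0.2, 0.4, -3.1]
width: 0.231
grip_force: 88.6
```

```bash
python3 - <<'E'
from h import *
np.set_printoptions(precision=4,suppress=True)
s=read_state();im=vision.read_camera("wrist")[:,:,::-1];cv2.imwrite("pics/w5.png",im)
sc=vision.read_camera("scene")[:,:,::-1];sd=vision.read_camera("side")[:,:,::-1]
print(s["time"],s["tool_pos"],Ro.from_rotvec(s["tcp_rot"]).as_matrix()[:,0])
a=cv2.resize(sc[250:400,180:320],None,fx=2.8571,fy=2.8571,interpolation=2)
b=cv2.resize(sd[90:240,260:400],None,fx=2.8571,fy=2.8571,interpolation=2)
cv2.imwrite("pics/c5.png",np.hstack([a,b]))
E
```

```text
9.5667 [ 0.5074 -0.0475  0.0664] [-0.058   0.9983  0.0005]
```

View pics/c5.png

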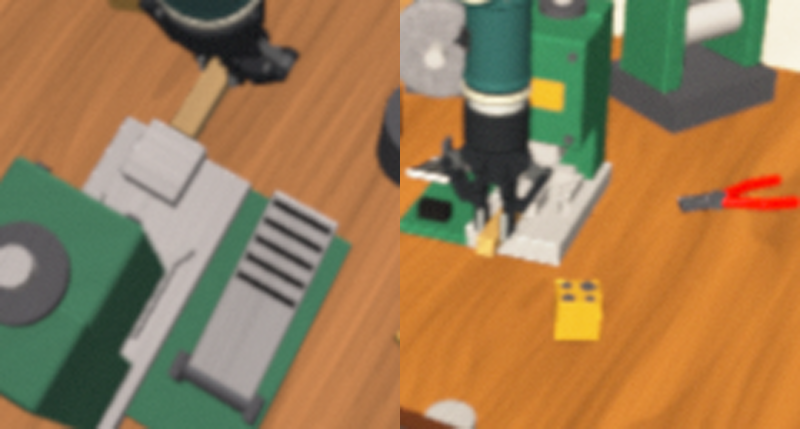

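The scene crop shows the die held over the bed, with its head top at scene pixel ≈(237,306), in line with the bed and short of the flares. Next I'll check lateral offset and sag.

```bash
python3 - <<'E'
from h import *
np.set_printoptions(precision=4,suppress=True)
C=cam("scene");s=read_state()
k=np.array([(150,120),(207,153),(178,203),(122,168)])/2.8571+[180,250]
O=np.array([.5175,-.2015]);ex=np.array([.0589,-.9983]);ey=-np.array([ex[1],-ex[0]])
for z in (.07,.076,.082):
    P=plane(C,k,z)[:,:2];print(z,np.c_[(P-O)@ex,(P-O)@ey].round(4).tolist(),((P-O)@ey).mean(),((P-O)@ex).mean())
t=s["tool_pos"][:2];print("tcp",(t-O)@ex,(t-O)@ey)
E
```

```text
0.07 [[-0.0868, -0.0295], [-0.0857, 0.0246], [-0.0405, 0.0248], [-0.0427, -0.0284]] -0.002135826723936536 -0.06391741542678286
0.076 [[-0.0855, -0.028], [-0.0844, 0.0257], [-0.0396, 0.026], [-0.0418, -0.0269]] -0.0007985434105222721 -0.06282145964689022
0.082 [[-0.0843, -0.0265], [-0.0832, 0.0269], [-0.0386, 0.0271], [-0.0408, -0.0254]] 0.0005387399028919642 -0.06172550386699759
tcp -0.1550642483897043 -0.0009383622012155268
```

Request:
{"op": "jog_arm", "data": {
  "turn": [
    [0,0,0],
    [0,0,0],
    [0,0,0],
    [0,0,0]
  ],
  "delta_pos": [
    [0,0.0015,0.01],
    [0,0,0.01],
    [0,0,0.004],
    [0,0,0]
  ],
  "gripper": [0.015,0.015,0.015,0.015]
}}

```text
time: 10.05
tool_pos: [0.507, -0.047, 0.04]
tcp_rot: [-2.152, -2.284, 0.004]
wrist_force: [-0.1, 0.1, -2.8]
width: 0.234
grip_force: 88.5
```

```bash
python3 - <<'E'
from h import *
sc=vision.read_camera("scene")[:,:,::-1];print(read_state()["tool_pos"])
cv2.imwrite("pics/c6.png",cv2.resize(sc[280:350,205:305],None,fx=7,fy=7,interpolation=2))
E
```

```text
[ 0.50760202 -0.0471436   0.04072085]
```

View pics/c6.png

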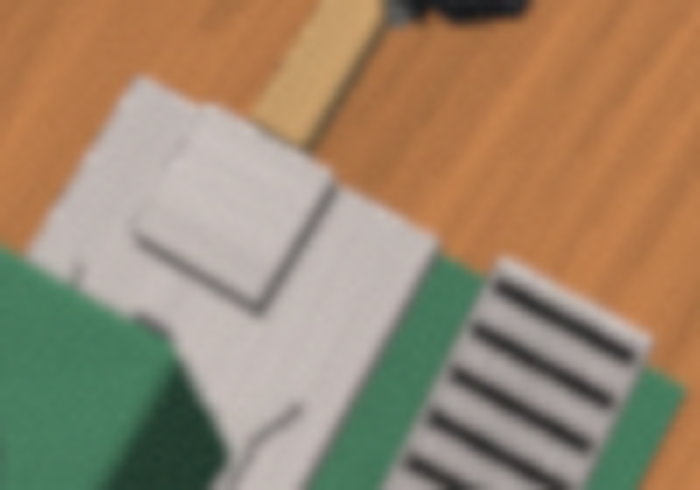

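```bash
python3 - <<'E'
from h import *
np.set_printoptions(precision=4,suppress=True)
C=cam("scene");s=read_state()
f=lambda a:np.array(a)/7+[205,280]
O=np.array([.5175,-.2015]);ex=np.array([.0589,-.9983]);ey=np.array([.9983,.0589])
for n,k,zz in (("head",[(203,105),(335,178),(262,300),(135,230)],(.054,.058)),("bed",[(140,75),(440,240)],(.03,)),("handle",[(258,120),(308,150),(330,0),(388,15)],(.054,.058)),("flareR",[(300,405),(252,440)],(.03,.046))):
  for z in zz:
    P=plane(C,f(k),z)[:,:2]-O;print(n,z,np.c_[P@ex,P@ey].tolist(),(P@ey).mean())
E
```

```text
head 0.054 [[-0.08565698496853325, -0.026691601531577944], [-0.08560831576668772, 0.02452549366360781], [-0.03965270812004149, 0.024078289218779993], [-0.03908785394267486, -0.024193706073577462]] -0.0005703811806919007
head 0.058 [[-0.08484533323367828, -0.025709710610944805], [-0.08479687357155982, 0.02528687519141305], [-0.039039122580012575, 0.024841596134587335], [-0.03847670031822438, -0.02322256955845469]] 0.00029904778915022193
bed 0.03 [[-0.08907142555424735, -0.05720892273326986], [-0.08924151823311481, 0.06149882927135853]] 0.002144953269044337
handle 0.054 [[-0.09013478618289832, -0.007909211533396302], [-0.08941138715992991, 0.011905172088239773], [-0.13764812770701335, -0.008015576295098133], [-0.14253551425373698, 0.011929978002352704]] 0.0019775905655245105
handle 0.058 [[-0.0893038557829176, -0.007008186062054542], [-0.08858357127237358, 0.012720888978823206], [-0.13661263400544774, -0.007114092882341821], [-0.1414789784638642, 0.012745588093887017]] 0.002836049532078465
flareR 0.03 [[-0.020044161871538565, 0.048023386771966305], [-0.002910671361977521, 0.04004115532189448]] 0.04403227104693039
flareR 0.046 [[-0.01798081035191844, 0.05059774128358767], [-0.0011349547636642426, 0.04274951454865028]] 0.046673627916118975
```

Force shows only the die's weight, so it is clear of the bed. The scene puts the head about 2 mm to press -y of the bed's centre line, so I'll correct that and enter the guides.

Request:
{"op": "jog_arm", "data": {
  "turn": [
    [0,0,0],
    [0,0,0],
    [0,0,0],
    [0,0,0],
    [0,0,0],
    [0,0,0],
    [0,0,0]
  ],
  "delta_pos": [
    [0,0.0022,0],
    [-0.01,0,0],
    [-0.01,0,0],
    [-0.01,0,0],
    [-0.01,0,0],
    [-0.008,0,0],
    [0,0,0]
  ],
  "gripper": [0.015,0.015,0.015,0.015,0.015,0.015,0.015]
}}

```text
time: 10.68
tool_pos: [0.5145, -0.0975, 0.0426]
tcp_rot: [2.157, 2.283, 0.0]
wrist_force: [1.0, -0.9, -2.7]
width: 0.234
grip_force: 88.6
```

Request:
{"op": "jog_arm", "data": {
  "turn": [
    [0,0,0],
    [0,0,0],
    [0,0,0],
    [0,0,0],
    [0,0,0]
  ],
  "delta_pos": [
    [0,-0.001,0.001],
    [-0.008,0,0],
    [-0.008,0,0],
    [-0.008,0,0],
    [0,0,0]
  ],
  "gripper": [0.015,0.015,0.015,0.015,0.015]
}}

```text
time: 11.1
tool_pos: [0.5149, -0.1209, 0.0415]
tcp_rot: [2.155, 2.285, -0.0]
wrist_force: [0.3, -0.2, -2.4]
width: 0.234
grip_force: 88.6
```

Request:
{"op": "jog_arm", "data": {
  "turn": [
    [0,0,0],
    [0,0,0],
    [0,0,0],
    [0,0,0]
  ],
  "delta_pos": [
    [-0.005,0,0.001],
    [-0.005,0,0.001],
    [-0.003,0,0.001],
    [0,0,0]
  ],
  "gripper": [0.015,0.015,0.015,0.015]
}}

```text
time: 11.43
tool_pos: [0.5155, -0.133, 0.0385]
tcp_rot: [2.155, 2.285, 0.0]
wrist_force: [-0.3, -1.0, -1.6]
width: 0.234
grip_force: 88.8
```

Request:
{"op": "jog_arm", "data": {
  "turn": [
    [0,0,0],
    [0,0,0],
    [0,0,0]
  ],
  "delta_pos": [
    [-0.002,0,0],
    [-0.002,0,0],
    [0,0,0]
  ],
  "gripper": [0.015,0.015,0.015]
}}

```text
time: 11.68
tool_pos: [0.5156, -0.1367, 0.0384]
tcp_rot: [2.154, 2.286, -0.0]
wrist_force: [0.6, -0.3, -1.5]
width: 0.234
grip_force: 88.8
```

Request:
{"op": "jog_arm", "data": {
  "turn": [
    [0,0,0],
    [0,0,0],
    [0,0,0]
  ],
  "delta_pos": [
    [-0.002,0,0],
    [-0.001,0,0],
    [0,0,0]
  ],
  "gripper": [0.015,0.015,0.015]
}}

```text
time: 11.93
tool_pos: [0.5157, -0.139, 0.0384]
tcp_rot: [-2.155, -2.285, -0.001]
wrist_force: [1.0, 2.6, 0.3]
width: 0.23
grip_force: 89.0
```

Request:
{"op": "jog_arm", "data": {
  "turn": [
    [0,0,0],
    [0,0,0]
  ],
  "delta_pos": [
    [-0.002,0,0],
    [0,0,0]
  ],
  "gripper": [0.015,0.015]
}}

```text
time: 12.1
tool_pos: [0.5155, -0.1391, 0.0384]
tcp_rot: [-2.154, -2.283, -0.004]
wrist_force: [-0.6, 10.7, 3.1]
width: 0.234
grip_force: 89.3
```

Request:
{"op": "jog_arm", "data": {
  "turn": [
    [0,0,0],
    [0,0,0]
  ],
  "delta_pos": [
    [-0.002,0,0],
    [0,0,0]
  ],
  "gripper": [0.015,0.015]
}}

```text
time: 12.27
tool_pos: [0.5154, -0.1393, 0.0384]
tcp_rot: [-2.153, -2.28, -0.006]
wrist_force: [-0.6, 17.9, 4.9]
width: 0.233
grip_force: 89.6
```

It stopped against the back stop (18 N) just where the dock was computed. I'll ease off, seat the die and release it.

Request:
{"op": "jog_arm", "data": {
  "turn": [
    [0,0,0],
    [0,0,0],
    [0,0,0]
  ],
  "delta_pos": [
    [0.002,0,0.001],
    [0,0,0.001],
    [0,0,0]
  ],
  "gripper": [0.015,0.015,0.015]
}}

```text
time: 12.52
tool_pos: [0.5155, -0.1392, 0.0384]
tcp_rot: [-2.153, -2.284, -0.002]
wrist_force: [-6.2, 11.7, 16.7]
width: 0.234
grip_force: 91.2
```

Request:
{"op": "jog_arm", "data": {
  "turn": [
    [0,0,0],
    [0,0,0],
    [0,0,0],
    [0,0,0],
    [0,0,0],
    [0,0,0]
  ],
  "delta_pos": [
    [0,0,0],
    [0,0,0],
    [0,0,0],
    [0,0,0],
    [0,0,0],
    [0,0,0]
  ],
  "gripper": [0.05,0.05,0.05,0.05,0.05,0.05]
}}

```text
time: 13.02
tool_pos: [0.5156, -0.1417, 0.0361]
tcp_rot: [-2.155, -2.286, 0.0]
wrist_force: [0.7, -0.7, 0.5]
width: 0.586
grip_force: 0.0
```

Request:
{"op": "jog_arm", "data": {
  "turn": [
    [0,0,0],
    [0,0,0],
    [0,0,0],
    [0,0,0],
    [0,0,0],
    [0,0,0],
    [0,0,0],
    [0,0,0],
    [0,0,0],
    [0,0,0],
    [0,0,0]
  ],
  "delta_pos": [
    [0,0,-0.02],
    [0,0,-0.03],
    [0,0,-0.03],
    [0.01,0,-0.03],
    [0.03,0,-0.03],
    [0.03,0,-0.03],
    [0.03,0,-0.02],
    [0.01,0,0],
    [0,0,0],
    [0,0,0],
    [0,0,0]
  ],
  "gripper": [0.05,0.05,0.05,0.05,0.085,0.085,0.085,0.085,0.085,0.085,0.085]
}}

```text
time: 13.93
tool_pos: [0.5082, -0.0334, 0.2233]
tcp_rot: [-2.154, -2.284, 0.004]
wrist_force: [0.0, 0.6, -0.9]
width: 0.999
grip_force: 0.0
```

```bash
python3 - <<'E'
from h import *
np.set_printoptions(precision=4,suppress=True)
O=np.array([.5175,-.2015]);ex=np.array([.0589,-.9983]);ey=np.array([.9983,.0589])
for n in("wrist","scene"):
    s=read_state();im=vision.read_camera(n)[:,:,::-1];cv2.imwrite(f"pics/{n}7.png",im);C=cam(n,s)
    if n=="wrist":print(s["time"],s["tool_pos"],s["width"])
    hsv=cv2.cvtColor(im,cv2.COLOR_BGR2HSV)
    u=proj(C,[np.r_[O+p*.001*ex,.054] for p in(-95,-80,-50,-20,5)]);print(n,u)
    a=u[1].round().astype(int);print("hsv on handle",[hsv[int(v),int(x)].tolist() for x,v in u[1:4]])
    h0=hsv[int(u[2][1]),int(u[2][0])].astype(int)
    d=abs(hsv.astype(int)-h0);m=((d[...,0]<7)&(d[...,1]<40)&(d[...,2]<45)).astype(np.uint8)
    l=cv2.connectedComponents(m)[1];k=l[int(u[2][1]),int(u[2][0])]
    ct=max(cv2.findContours((l==k).astype(np.uint8),0,2)[0],key=cv2.contourArea)[:,0,:]
    P=plane(C,ct,.054)[:,:2]-O;q=np.c_[P@ex,P@ey]*1000
    print(len(ct),"x range",q[:,0].min(),q[:,0].max(),"rect",cv2.minAreaRect(q.astype(np.float32)))
E
```

```text
13.9333 [ 0.5082 -0.0334  0.2233] 0.9991840478583321
wrist [[276.2608 255.7294]
 [276.2683 267.4062]
 [276.2828 289.9576]
 [276.2966 311.5104]
 [276.3076 328.7635]]
hsv on handle [[17, 118, 203], [17, 121, 201], [17, 117, 199]]
17 x range -104.75601268680353 -0.5090764902388086 rect ((-52.6176643371582, 1.4013452529907227), (20.839733123779297, 104.54446411132812), 89.07588958740234)
scene [[245.8364 296.9497]
 [242.5182 302.4916]
 [235.7593 313.7777]
 [228.8336 325.3388]
 [222.9321 335.1873]]
hsv on handle [[16, 115, 197], [17, 116, 196], [16, 108, 180]]
1395 x range -1057.4686617786983 383.98895570816364 rect ((-421.83734130859375, -238.219482421875), (1410.1898193359375, 1239.5472412109375), 23.823925018310547)
```

Request:
{"op": "jog_arm", "data": {
  "turn": [
    [0,0,0],
    [0,0,0],
    [0,0,0],
    [0,0,0],
    [0,0,0],
    [0,0,0],
    [0,0,0],
    [0,0,0],
    [0,0,0],
    [0,0,0],
    [0,0,0]
  ],
  "delta_pos": [
    [-0.02,0.001,0],
    [-0.018,0,0],
    [0,0,0.03],
    [0,0,0.03],
    [0,0,0.03],
    [0,0,0.03],
    [0,0,0.03],
    [0,0,0.02],
    [0,0,0.011],
    [0,0,0],
    [0,0,0]
  ],
  "gripper": [0,0,0,0,0,0,0,0,0,0,0],
  "grip_force": 40
}}

```text
time: 14.95
tool_pos: [0.5121, -0.0711, 0.0436]
tcp_rot: [-2.155, -2.284, 0.002]
wrist_force: [0.3, 0.5, -0.0]
width: 0.002
grip_force: 0.0
```

Request:
{"op": "jog_arm", "data": {
  "turn": [
    [0,0,0],
    [0,0,0],
    [0,0,0],
    [0,0,0]
  ],
  "delta_pos": [
    [-0.006,0,0],
    [-0.006,0,0],
    [-0.005,0,0],
    [0,0,0]
  ],
  "gripper": [0,0,0,0]
}}

```text
time: 15.28
tool_pos: [0.5149, -0.0889, 0.0458]
tcp_rot: [2.154, 2.283, 0.002]
wrist_force: [0.7, -0.6, 0.2]
width: 0.001
grip_force: 0.0
```

Request:
{"op": "jog_arm", "data": {
  "turn": [
    [0,0,0],
    [0,0,0],
    [0,0,0]
  ],
  "delta_pos": [
    [-0.003,0,0],
    [-0.003,0,0],
    [0,0,0]
  ],
  "gripper": [0,0,0]
}}

```text
time: 15.53
tool_pos: [0.5141, -0.0939, 0.0445]
tcp_rot: [2.155, 2.285, 0.001]
wrist_force: [-0.2, 0.2, -0.3]
width: 0.001
grip_force: 0.0
```

Request:
{"op": "jog_arm", "data": {
  "turn": [
    [0,0,0],
    [0,0,0],
    [0,0,0]
  ],
  "delta_pos": [
    [-0.002,0,0.001],
    [-0.002,0,0],
    [0,0,0]
  ],
  "gripper": [0,0,0]
}}

```text
time: 15.78
tool_pos: [0.514, -0.0944, 0.0437]
tcp_rot: [-2.154, -2.28, -0.006]
wrist_force: [-0.9, 12.8, 6.5]
width: 0.001
grip_force: 6.6
```

Request:
{"op": "jog_arm", "data": {
  "turn": [
    [0,0,0],
    [0,0,0]
  ],
  "delta_pos": [
    [-0.003,0,0],
    [0,0,0]
  ],
  "gripper": [0,0]
}}

```text
time: 15.95
tool_pos: [0.5139, -0.0946, 0.0437]
tcp_rot: [-2.153, -2.276, -0.01]
wrist_force: [-0.9, 23.6, 9.9]
width: 0.001
grip_force: 11.9
```

Request:
{"op": "jog_arm", "data": {
  "turn": [
    [0,0,0],
    [0,0,0]
  ],
  "delta_pos": [
    [-0.002,0,0],
    [0,0,0]
  ],
  "gripper": [0,0]
}}

```text
time: 16.12
tool_pos: [0.5138, -0.0947, 0.0437]
tcp_rot: [-2.152, -2.273, -0.013]
wrist_force: [-0.6, 31.1, 11.5]
width: 0.002
grip_force: 15.4
```

The handle end was met just where it should be, and 31 N does not move the die, so it is home. Next is the pedal.

Request:
{"op": "jog_arm", "data": {
  "turn": [
    [0,0,0],
    [0,0,0],
    [0,0,0],
    [0,0,0],
    [0,0,0],
    [0,0,0],
    [0,0,0],
    [0,0,0],
    [0,0,0],
    [0,0,0],
    [0,0,0],
    [0,0,0],
    [0,0,0]
  ],
  "delta_pos": [
    [0.015,0,0],
    [0.015,0,0],
    [0,0,-0.03],
    [0,0,-0.03],
    [0,0,-0.03],
    [0,0,-0.03],
    [0,0.029,0],
    [-0.02,0.029,0],
    [-0.02,0.029,0],
    [-0.02,0.027,0],
    [-0.018,0,0],
    [0,0,0],
    [0,0,0]
  ],
  "gripper": [0,0,0,0,0,0,0,0,0,0,0,0,0]
}}

```text
time: 17.2
tool_pos: [0.6308, -0.1442, 0.1624]
tcp_rot: [-2.156, -2.283, 0.001]
wrist_force: [-0.2, 0.0, 0.0]
width: -0.0
grip_force: 0.0
```

```bash
python3 - <<'E'
from h import *
np.set_printoptions(precision=4,suppress=True)
O=np.array([.5175,-.2015]);ex=np.array([.0589,-.9983]);ey=np.array([.9983,.0589])
s=read_state();t=s["tool_pos"];print(t,(t[:2]-O)@ex,(t[:2]-O)@ey,s["wrist_force"])
im=cv2.imread("pics/scene0.png");C=cam("scene")
def w(x,y,z):return np.r_[O+x*ex+y*ey,z]
c,n=np.cos(.3),np.sin(.3)
print("pedal far end expected px",proj(C,[w(.06-.15*c-.004*n,.115+k*.0275,.04+.15*n+.004*c) for k in(-1,1)]))
E
```

```text
[ 0.6308 -0.1442  0.1624] -0.0505645669326232 0.116499648592587 [-0.2328  0.0035  0.0397]
pedal far end expected px [[276.3287 315.3206]
 [298.5082 327.4377]]
```

The pedal's far end in the first scene picture, (276,317)–(298,329), matches the computed (276,315)–(298,327), so the pad position holds. Pressing now.

Request:
{"op": "jog_arm", "data": {
  "turn": [
    [0,0,0],
    [0,0,0],
    [0,0,0],
    [0,0,0],
    [0,0,0],
    [0,0,0],
    [0,0,0],
    [0,0,0],
    [0,0,0],
    [0,0,0]
  ],
  "delta_pos": [
    [0,0,0.025],
    [0,0,0.025],
    [0,0,0.02],
    [0,0,0.006],
    [0,0,0.006],
    [0.001,0,0.006],
    [0.001,0,0.006],
    [0.001,0,0.006],
    [0.001,0,0.006],
    [0,0,0]
  ],
  "gripper": [0,0,0,0,0,0,0,0,0,0]
}}

```text
time: 18.03
tool_pos: [0.6318, -0.139, 0.0581]
tcp_rot: [2.154, 2.285, 0.003]
wrist_force: [-2.4, 2.0, 6.5]
width: 0.002
grip_force: 3.1
```

Request:
{"op": "jog_arm", "data": {
  "turn": [
    [0,0,0],
    [0,0,0],
    [0,0,0],
    [0,0,0]
  ],
  "delta_pos": [
    [0,0,0.004],
    [0,0,0.004],
    [0,0,0.004],
    [0,0,0]
  ],
  "gripper": [0,0,0,0]
}}

```text
time: 18.37
tool_pos: [0.6322, -0.1384, 0.047]
tcp_rot: [2.155, 2.285, 0.005]
wrist_force: [-2.5, 4.4, 9.5]
width: 0.001
grip_force: 4.4
```

Request:
{"op": "jog_arm", "data": {
  "turn": [
    [0,0,0],
    [0,0,0]
  ],
  "delta_pos": [
    [0,0,0.003],
    [0,0,0]
  ],
  "gripper": [0,0]
}}

```text
time: 18.53
tool_pos: [0.6323, -0.1385, 0.0444]
tcp_rot: [2.155, 2.285, 0.005]
wrist_force: [-3.4, 5.4, 9.5]
width: -0.004
grip_force: 4.8
```

Request:
{"op": "jog_arm", "data": {
  "turn": [
    [0,0,0],
    [0,0,0]
  ],
  "delta_pos": [
    [0,0,0.002],
    [0,0,0]
  ],
  "gripper": [0,0]
}}

```text
time: 18.7
tool_pos: [0.6323, -0.1385, 0.0439]
tcp_rot: [2.155, 2.285, 0.004]
wrist_force: [-5.5, 6.0, 14.9]
width: 0.003
grip_force: 7.1
```

Request:
{"op": "jog_arm", "data": {
  "turn": [
    [0,0,0],
    [0,0,0]
  ],
  "delta_pos": [
    [0,0,0.002],
    [0,0,0]
  ],
  "gripper": [0,0]
}}

```text
time: 18.87
tool_pos: [0.6324, -0.1385, 0.0436]
tcp_rot: [2.155, 2.285, 0.004]
wrist_force: [-9.0, 6.5, 23.3]
width: 0.002
grip_force: 11.7
```

The force is rising with almost no travel at z = 43.6 mm, so the pedal is at its stop. I'll add a touch more, hold about 1.3 s, then lift off.

Request:
{"op": "jog_arm", "data": {
  "turn": [
    [0,0,0],
    [0,0,0],
    [0,0,0],
    [0,0,0],
    [0,0,0],
    [0,0,0],
    [0,0,0],
    [0,0,0],
    [0,0,0],
    [0,0,0],
    [0,0,0],
    [0,0,0],
    [0,0,0],
    [0,0,0],
    [0,0,0],
    [0,0,0]
  ],
  "delta_pos": [
    [0,0,0.001],
    [0,0,0],
    [0,0,0],
    [0,0,0],
    [0,0,0],
    [0,0,0],
    [0,0,0],
    [0,0,0],
    [0,0,0],
    [0,0,0],
    [0,0,0],
    [0,0,0],
    [0,0,0],
    [0,0,0],
    [0,0,0],
    [0,0,0]
  ],
  "gripper": [0,0,0,0,0,0,0,0,0,0,0,0,0,0,0,0]
}}

```text
time: 20.2
tool_pos: [0.6325, -0.1385, 0.0435]
tcp_rot: [2.154, 2.285, 0.005]
wrist_force: [-11.4, 6.9, 27.9]
width: -0.002
grip_force: 14.0
```

Request:
{"op": "jog_arm", "data": {
  "turn": [
    [0,0,0],
    [0,0,0],
    [0,0,0],
    [0,0,0],
    [0,0,0],
    [0,0,0],
    [0,0,0],
    [0,0,0],
    [0,0,0],
    [0,0,0],
    [0,0,0],
    [0,0,0],
    [0,0,0],
    [0,0,0],
    [0,0,0],
    [0,0,0],
    [0,0,0],
    [0,0,0]
  ],
  "delta_pos": [
    [0,0,-0.006],
    [0,0,-0.006],
    [0,0,-0.006],
    [0,0,-0.006],
    [0,0,-0.006],
    [0,0,-0.006],
    [0,0,-0.01],
    [0,0,-0.02],
    [0,0,-0.03],
    [0,0,-0.03],
    [0,0,-0.03],
    [0,0,-0.03],
    [0,0,0],
    [0,0,0],
    [0,0,0],
    [0,0,0],
    [0,0,0],
    [0,0,0]
  ],
  "gripper": [0,0,0,0,0,0,0,0,0,0,0,0,0,0,0,0,0,0]
}}

```text
time: 21.7
tool_pos: [0.6299, -0.1393, 0.2213]
tcp_rot: [-2.153, -2.284, 0.002]
wrist_force: [0.2, 1.0, 0.2]
width: -0.003
grip_force: 0.0
```

```bash
python3 - <<'E'
from h import *
a=cv2.imread("pics/scene7.png");b=vision.read_camera("scene")[:,:,::-1];cv2.imwrite("pics/scene8.png",b)
o=cv2.imread("pics/scene0.png")
d=lambda p,q,r:cv2.absdiff(p,q)[r[1]:r[3],r[0]:r[2]].max(2)
for n,p,r in(("die/handle vs after insertion",a,(215,285,255,345)),("pedal vs start",o,(262,312,302,335)),("pedal hinge vs start",o,(245,360,290,400)),("rack",o,(280,140,400,195)),("round",o,(280,178,303,198)),("narrow",o,(338,215,358,236)),("block",o,(215,226,242,256)),("can",o,(312,270,345,315))):
    e=d(p,b,r);print(n,e.mean().round(1),(e>40).sum(),e.size)
print(read_state()["time"],read_state()["wrist_force"])
E
```

```text
die/handle vs after insertion 20.2 247 2400
pedal vs start 63.6 452 920
pedal hinge vs start 20.1 0 1800
rack 22.9 388 6600
round 62.9 296 460
narrow 40.3 99 420
block 70.6 602 810
can 18.2 36 1485
21.75 [-0.25752798 -0.25943385 -0.18336593]
```

The arm may be covering these regions, so I'll swing clear and compare again.

Request:
{"op": "jog_arm", "data": {
  "turn": [
    [0,0,0],
    [0,0,0],
    [0,0,0],
    [0,0,0],
    [0,0,0],
    [0,0,0],
    [0,0,0],
    [0,0,0],
    [0,0,0],
    [0,0,0],
    [0,0,0],
    [0,0,0],
    [0,0,0],
    [0,0,0],
    [0,0,0],
    [0,0,0],
    [0,0,0],
    [0,0,0],
    [0,0,0],
    [0,0,0]
  ],
  "delta_pos": [
    [0,0,-0.02],
    [0,0,-0.02],
    [0.03,-0.01,0],
    [0.036,-0.01,0],
    [0.036,-0.01,0],
    [0.036,-0.01,0],
    [0.036,-0.01,0],
    [0.036,-0.01,0],
    [0.036,-0.01,0],
    [0.036,-0.01,0],
    [0.036,-0.01,0],
    [0.036,-0.01,0],
    [0.036,-0.01,0],
    [0.036,-0.01,0],
    [0.036,-0.01,0],
    [0.036,-0.01,0],
    [0.036,-0.01,0],
    [0.036,-0.01,0],
    [0,0,0],
    [0,0,0]
  ],
  "gripper": [0,0,0,0,0,0,0,0,0,0,0,0,0,0,0,0,0,0,0,0]
}}

```text
time: 23.42
tool_pos: [0.4363, 0.4215, 0.2624]
tcp_rot: [-2.151, -2.29, 0.002]
wrist_force: [-0.4, -0.7, -0.1]
width: -0.001
grip_force: 0.0
```

```bash
python3 - <<'E'
from h import *
a=cv2.imread("pics/scene7.png");b=vision.read_camera("scene")[:,:,::-1];cv2.imwrite("pics/scene9.png",b)
o=cv2.imread("pics/scene0.png")
for n,p,r in(("die/handle vs after insertion",a,(215,285,255,345)),("pedal vs start",o,(262,312,302,335)),("pedal hinge",o,(245,360,290,400)),("rack",o,(280,140,400,195)),("round",o,(280,178,303,198)),("narrow",o,(338,215,358,236)),("block",o,(215,226,242,256)),("can",o,(312,270,345,315))):
    P,Q=[cv2.cvtColor(np.ascontiguousarray(i[r[1]:r[3],r[0]:r[2]]),6).astype(np.float32) for i in(p,b)]
    print(n,np.abs(P-Q).mean().round(1),"shift",np.round(cv2.phaseCorrelate(P,Q)[0],2))
s=read_state();print(s["time"],s["tool_pos"],s["wrist_force"])
E
```

```text
die/handle vs after insertion 12.9 shift [-0.05  0.04]
pedal vs start 1.2 shift [-0.    0.07]
pedal hinge 1.2 shift [0.4  0.11]
rack 1.3 shift [-0.06 -0.05]
round 1.2 shift [-0.02  0.04]
narrow 1.2 shift [0.2  0.01]
block 1.1 shift [ 0.49 -0.13]
can 1.2 shift [0.02 0.43]
23.4667 [0.4369322  0.42015303 0.2624339 ] [ 0.20508189 -0.24034886 -0.39672401]
```

Everything else is unmoved and the pedal is back up. I'll check the handle end once more, since the arm was in the earlier reference picture, then hand in.

```bash
python3 - <<'E'
from h import *
b=cv2.imread("pics/scene9.png");a=cv2.imread("pics/scene0.png");C=cam("scene")
O=np.array([.519,-.2015]);ex=np.array([.0589,-.9983]);ey=np.array([.9983,.0589])
d=(cv2.absdiff(a,b).max(2)>18).astype(np.uint8)[280:345,205:262]
l,st=cv2.connectedComponentsWithStats(d)[1:3];k=1+st[1:,4].argmax()
ct=max(cv2.findContours((l==k).astype(np.uint8),0,2)[0],key=cv2.contourArea)[:,0,:]+[205,280]
P=plane(C,ct,.054)[:,:2]-O;q=np.c_[P@ex,P@ey]*1000
print(st[k],"x",q[:,0].min(),q[:,0].max(),"y",np.percentile(q[:,1],[3,97]))
for x in range(-115,0,6):
    u=proj(C,[np.r_[O+x*.001*ex,.054]])[0];print(x,b[int(round(u[1])),int(round(u[0]))].tolist(),end=" ")
E
```

```text
[ 20  16  26  38 435] x -95.37501409000603 -7.9415746294546805 y [-11.59750589  16.88736432]
-115 [63, 102, 155] -109 [64, 104, 156] -103 [63, 104, 156] -97 [76, 119, 167] -91 [100, 146, 184] -85 [100, 145, 183] -79 [99, 144, 183] -73 [100, 145, 182] -67 [98, 145, 182] -61 [99, 145, 183] -55 [98, 144, 181] -49 [99, 144, 182] -43 [99, 145, 183] -37 [99, 144, 182] -31 [98, 143, 181] -25 [99, 144, 182] -19 [93, 132, 164] -13 [84, 106, 82] -7 [86, 114, 63] -1 [87, 113, 66]
```

The handle end is at press x = -95 mm, exactly where it should be with the die home.

```bash
python3 -c "
from workcell import ticket
print(ticket.finish_job())"
```

```text
the job is handed in; nothing more can be done
None
```

The square die is fully home in the press and released; the pedal went down to its stop, was held for over a second and came back up. The other two dies, the brass block and the can have not moved, and the job was handed in at about 23.5 s.

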